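Clamp a doming block with a drop-in square key

ROBOT

A 6-joint arm with a two-finger parallel gripper is mounted at the origin on the work surface; the furniture and walls round the work are solid. World frame = base frame: x ahead of the robot, y to its left, z up, the work surface at z = 0. Lengths are in m, angles in rad, forces in N, time in s.
With the tool pointing down it reaches from about 0.375 to 0.9 m from the base axis. Payload 3.1 kg.
Tool frame: the origin (TCP) lies on the centre line of the jaws, within the pads' length; the fingertips stand robot.tip_reach ahead of it and the grasp point (between the pads) lies 8 mm behind it (robot.tip_reach is the distance from the TCP to the fingertips, in m); z points along the fingers, y is the line along which they close (so a half turn about z gives the same grasp; the last joint's range is limited). The gripper opens to 87 mm and grips with 3 to 60 N. Pads are 19 mm wide; open, the fingers measure 117 mm over their backs; the gripper's body (75 mm by 190 mm) begins 51 mm behind the grasp point.
Start: joints at [-1.494, 0.527, 1.433, -0, 1.181, -0.178], TCP at [0.158, -0.605, 0.234] pointing down, gripper open.
Joint ranges: [-3.08, 3.08], [-0.75, 2.2], [0.22, 2.44], [-1.43, 4.57], [0, 2.65], [-2.85, 2.85]. Speed limits (rad/s): [2.79, 2.79, 3.14, 3.14, 3.14, 3.14].

INTERFACE

Orientations are given as a unit quaternion [x, y, z, w].
In Python, from rig import robot gives the robot as it stands.
- The arm moves only by the tool jog_arm, never from a script. Its argument "motion" is one flat list of numbers, 7 for each row, row after row: the shift along the tool's x, y, z scaled (see below), then the turn, a rotation vector about the tool's x, y, z scaled (see below), then the gripper's target within -1 to 1 (shut at 1, half-way at 0, fully open at -1). In form: [x, y, z, rx, ry, rz, hand, x, y, z, rx, ry, rz, hand, ...]. A call has 1 to 12 rows; each row shifts and turns the commanded pose from where the row before left it, along the tool's axes as they then stand; what a row does not reach is not made up. The controller multiplies each number of a shift by 4 cm and each number of a turn by 4 degrees. A row lasts 1/8 s, in which the tool goes at most 62.5 mm and 10.7 degrees, less where a joint would pass 70% of its speed; a pose out of reach is approached as far as the arm can. A call with a number of a shift or a turn outside -1 to 1 is refused whole. A call with a gripper value outside its range is refused whole. The fingers move at their own pace and stop on an object; "grip_force" is the grip in N (left out, the last holds). Time passes only in rows, so rows that do not move let the fingers close. It gives the time, the measured TCP pose, the force, the opening and the grip force at its end, in the units of the state.
- robot.get_obs(): the state, without advancing time (a new reading comes with each control period).
- robot.camera(name): name is "scene" or "top"; returns the picture (384x512x3 uint8, blue, green, red); there is no depth.
- robot.calibration(name): a dict with "fx", "fy", "cx", "cy" (pixels), "R" (3x3) and "t" (3): a world point X has camera coordinates R X + t. Camera axes: x right, y down, z forward; pixel columns grow to the right and rows downward; lengths in m; the calibration is good to about 2 mm. A picture is of the moment at which its call begins. calibration takes no time and is no camera call.
- robot.hand_in(): hands the job in; it is judged then, once.
The state is a dict: "time": time; "q": joint angles; "joint_velocities": joint speeds; "joint_torque": joint torques, N m; "position": TCP position; "tool_rot": TCP orientation; "ft_force": force on the tool from outside, world axes, zero at the start; "moment": the same for the moment, N m; "grip_width": finger opening in m; "grip_force": force on a finger pad.
Only numpy, scipy, OpenCV 4.12 (cv2) and the standard library are available. Lean on these libraries where they do the work, as an engineer would, in place of code of your own. Each camera call takes 0.05 s, during which the arm holds its last target. There are 200 camera calls.

TASK

Take the wooden-handled key out of its stand and set its square foot upright into the round guide ring on the clamping fixture; pressing only lightly, turn it until it drops fully home in the square drive. Then turn the key clockwise as far as it goes, so that the jaw closes on the doming block, and leave the key standing in the drive, with the block still lying between the jaws. Leave the two tins and the stone where they lie.

Things in the scene. Friction and masses are not known exactly. Their poses are not given: they have to be found in the camera images.
- key_grip (a point): Middle of the key's handle, to grasp it: a flat light-wood wing 50 mm long (its x), 12 mm thick (its y), 40 mm high (z, from 22 mm below this point to 18 mm above). z points up along the key. The key starts upright in a wooden stand (50 x 50 mm, foot 66 x 66 mm, top 44 mm above the table) with a close 16 mm square hole 36 mm deep: draw it straight up.
- key_tip (a point): Centre of the underside of the key's foot, on its axis, 78 mm below key_grip; same axes.
- key: The key, 0.12 kg; origin and axes as key_tip. Below the wing: a round steel collar (20 mm across, 6 mm high), then a square steel stem 14 x 14 mm, 50 mm long, its sides parallel to the wing's x and y; its foot tapers over the last 6 mm to 10 x 10 mm, so it enters the drive a few mm at any angle, and drops when it is turned right.
- drive_mouth (a point): Centre of the mouth of the steel guide ring on the fixture, on the drive's vertical axis, 47 mm above the table. Ring 40 mm across, its round bore 22.4 mm. The drive's flat top lies 5 mm below the mouth; its 15.5 mm square hole is 20 mm deep, so a key that is home has its foot 25 mm below the mouth, with 0.1 rad of play either way. Axes as the fixture's; they do not turn with the drive.
- fixture: Fixture, fixed; origin on the table under drive_mouth; x points from drive to jaw, block, end stop. Base 157 x 70 mm; dark housing 60 x 60 x 42 mm. Seen from above, the drive's square starts unknown, from 0.35 rad anticlockwise to 0.25 rad clockwise of parallel to x, y, held by 0.12 N m friction. Turned clockwise it closes the jaw and stops when the square is 45 degrees clockwise of parallel.
- block_center (a point): Centre of the aluminium doming block (52 x 52 x 26 mm, round cups in its top) that lies loose on the fixture's base between jaw and end stop, about 76 mm along drive_mouth's x; its top is 36 mm above the table. The closing jaw pushes it up to 4 mm toward the end stop, with 1 mm left over.
- flat_tin_b: Bystander: flat oblong metal tin, 51 x 71 x 21 mm; origin at the centre of its underside.
- rivet_tin_b: Bystander: small round metal tin, 54 mm across, 24 mm high; origin at the centre of its underside.
- slip_stone_b: Bystander: dark flat sharpening stone, 20 x 52 x 9 mm; origin at the centre of its underside.
Things that resemble listed ones, but are neither listed nor needed, are in the scene too. What is meant by the key is not orange, and is the larger of those in its own colour.

How it is judged:
By the outcome, as a careful person would: the job done as asked, in the order asked, and still so for the second after the job is handed in, with the robot touching nothing.
It also fails if it takes over 67 s, if anything falls off the work surface, if the arm or the gripper's body presses on something with over 40 N, if the wrist force passes 120 N, or if a joint passes its speed limit or range.

## Working session

There is one attempt and no reset: what is moved stays moved. The work goes in short steps, Python scripts to look and compute and a tool call to move; the robot and the scene stay as the last step left them, time stands still between calls to the robot, and variables do not carry over. Pictures are saved under pics/ and viewed, at most 10 in all, crops included, and the job is handed in when it is done.

Besides the shell and the picture viewer there is one more tool, called after "Request:" by a JSON object that holds its "fn" and its "kwargs". jog_arm: Moves the arm, as the interface text tells. Shifts and turns lie within -1 to 1; 1 stands for 4 cm of shift or 4 degrees of turn. Its arguments: {"type":"object","properties":{"motion":{"type":"array","items":{"type":"number"}},"grip_force":{"type":"number"}},"required":["motion"]}

```bash
mkdir -p pics; ls; python3 - <<'E'
from rig import robot
import cv2,numpy as np
for n in("scene","top"):
    im=robot.camera(n); cv2.imwrite(f"pics/{n}0.png",im)
    c=robot.calibration(n); print(n,c)
print(robot.tip_reach, robot.get_obs())
E
```

```text
pics
scene {'fx': 350.7169451199146, 'fy': 350.7169451199146, 'cx': 259.7871635339601, 'cy': 192.28174912234456, 'R': array([[ 0.70524351, -0.70878454, -0.01600192],
       [-0.37479076, -0.35356928, -0.85704181],
       [ 0.6018002 ,  0.61042054, -0.51499833]]), 't': array([-0.34434834,  0.25550705,  0.61561938])}
top {'fx': 389.3935406554406, 'fy': 389.3935406554406, 'cx': 249.97085186206576, 'cy': 185.10185788049583, 'R': array([[-0.22648125, -0.97400697,  0.0040824 ],
       [-0.95288047,  0.22069653, -0.20811498],
       [ 0.20180447, -0.05102418, -0.97809585]]), 't': array([0.10974808, 0.47559089, 1.17272342])}
0.011 {'time': 0.1, 'q': array([-1.49353732e+00,  5.28362662e-01,  1.43378512e+00,  2.79184769e-06,
        1.18139761e+00, -1.78496869e-01]), 'joint_velocities': array([ 0.00079167, -0.00199706, -0.00320069, -0.00082608, -0.00154142,
       -0.00045771]), 'joint_torque': array([-2.19989870e-04, -4.40983593e+01, -1.77150106e+01,  6.35708473e-02,
        5.34172053e-02, -3.79485004e-05]), 'position': array([ 0.1580912 , -0.60401068,  0.23267246]), 'tool_rot': array([ 9.91834348e-01,  1.27529107e-01,  5.06908053e-05, -9.75051140e-04]), 'ft_force': array([ 0.73114865, -0.44939554,  0.07798393]), 'moment': array([-0.0228372 , -0.03685656,  0.04526837]), 'grip_force': 0.0, 'grip_width': 0.08711549762014946}
```

View pics/scene0.png

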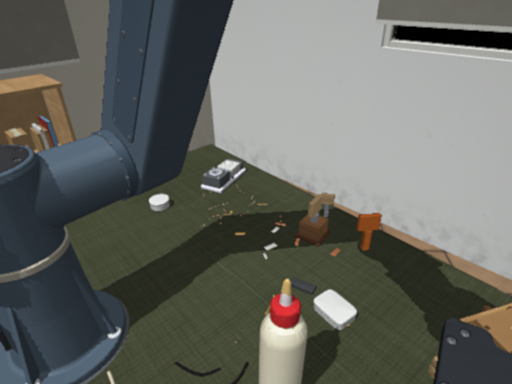

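View pics/top0.png

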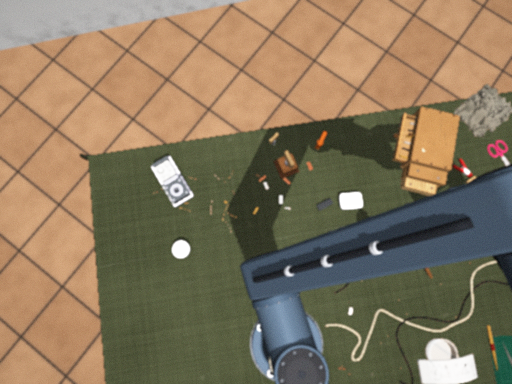

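The top view shows the fixture at about (172,180), the stand with a wooden-winged key at about (288,163), a light-wood thing at (273,137) and an orange key at (321,138). I'll confirm which is which in an enlarged crop.

```bash
python3 - <<'E'
import cv2,numpy as np
t=cv2.imread("pics/top0.png");s=cv2.imread("pics/scene0.png")
r=lambda im,x,y,w,h,k:cv2.resize(im[y:y+h,x:x+w],None,fx=k,fy=k,interpolation=cv2.INTER_CUBIC)
a=r(t,255,120,80,60,5);b=r(s,290,180,100,75,4);c=r(t,140,145,80,60,5);d=r(s,190,145,100,75,4)
cv2.imwrite("pics/crop.png",np.vstack([np.hstack([a,b]),np.hstack([c,d])]))
E
```

```text
(no output)
```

View pics/crop.png

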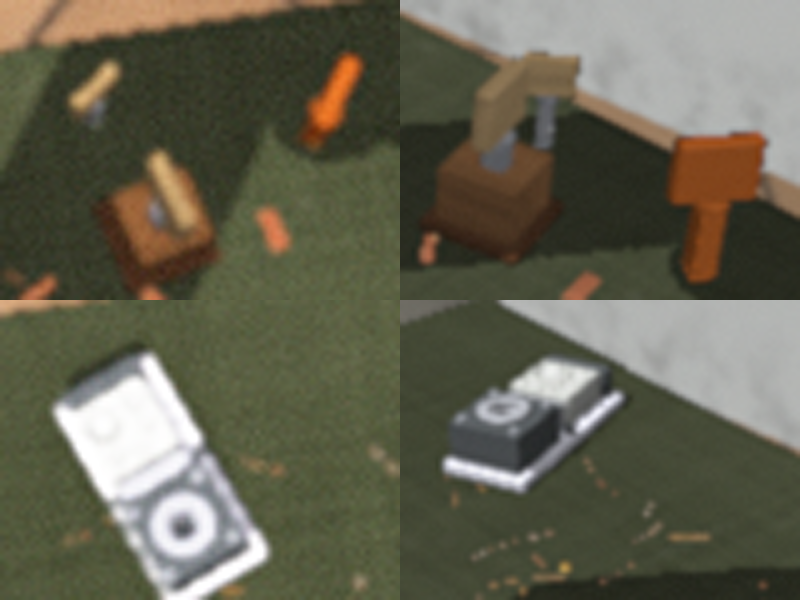

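The wing at crop pixel (172,190), which is top (289,158), stands in the stand. It is the larger light-wood key, so it is the one meant. The light-wood key behind it at top (274,137) has a visibly smaller wing and no stand, and the one at (321,138) is orange. The fixture's ring is at top (176,190), with the block toward (163,169).

```bash
cat > h.py <<'E'
import cv2,numpy as np
from rig import robot
def ray(n,u,v,z):
    c=robot.calibration(n);R,t=np.array(c["R"]),np.array(c["t"])
    d=R.T@np.array([(u-c["cx"])/c["fx"],(v-c["cy"])/c["fy"],1]);o=-R.T@t
    return o+d*(z-o[2])/d[2]
def proj(n,X):
    c=robot.calibration(n);p=np.array(c["R"])@X+c["t"]
    return np.array([c["fx"]*p[0]/p[2]+c["cx"],c["fy"]*p[1]/p[2]+c["cy"]])
def blobs(im,box,lo,hi,k=8,amin=15):
    """HSV mask in upsampled crop -> contours in full-picture pixels, largest first"""
    x,y,w,h=box
    c=cv2.resize(im[y:y+h,x:x+w],None,fx=k,fy=k,interpolation=cv2.INTER_CUBIC)
    m=cv2.inRange(cv2.cvtColor(c,cv2.COLOR_BGR2HSV),lo,hi)
    cs,_=cv2.findContours(m,cv2.RETR_EXTERNAL,cv2.CHAIN_APPROX_NONE)
    cs=[((q.reshape(-1,2)+.5)/k-.5+[x,y]).astype(np.float32) for q in cs]
    return sorted([q for q in cs if cv2.contourArea(q)>amin],key=lambda q:-cv2.contourArea(q)),m
def cen(q):
    m=cv2.moments(q.reshape(-1,1,2));return m["m10"]/m["m00"],m["m01"]/m["m00"]
E
python3 - <<'E'
from h import *
np.set_printoptions(precision=4,suppress=True)
t=cv2.imread("pics/top0.png");s=cv2.imread("pics/scene0.png")
hv=cv2.cvtColor(t,cv2.COLOR_BGR2HSV);hs=cv2.cvtColor(s,cv2.COLOR_BGR2HSV)
print("wing",hv[158,289],hv[162,291],"stand",hv[168,292],hv[167,282],"scene wing",hs[208,318],hs[205,313],"stand",hs[228,315])
print("ring",hv[190,169],hv[186,176],"base",hv[203,181],"block",hv[168,165])
out=[]
q,m=blobs(t,(275,140,30,35),(12,60,100),(30,180,255))
for c in q:
    print("wing",cv2.contourArea(c),cen(c),cv2.minAreaRect(c),ray("top",*cen(c),.084))
    b=cv2.boxPoints(cv2.minAreaRect(c)); print(np.array([ray("top",*p,.104)[:2] for p in b]))
out.append(m)
q,m=blobs(s,(300,185,40,40),(12,40,80),(30,150,255))
for c in q: print("swing",cv2.contourArea(c),cen(c),ray("scene",*cen(c),.084))
out.append(m)
q,m=blobs(t,(145,145,55,70),(0,0,140),(180,45,255))
for c in q: print("white",cv2.contourArea(c),cen(c),cv2.minAreaRect(c))
out.append(m)
H=max(o.shape[0] for o in out)
cv2.imwrite("pics/m.png",cv2.resize(np.hstack([np.pad(o,((0,H-o.shape[0]),(0,8)),constant_values=128) for o in out]),(800,440)))
E
```

```text
wing [ 18 115 202] [ 17 114 201] stand [ 14 153 118] [ 13 163 147] scene wing [ 18 101 111] [ 18  96 117] stand [ 13 139  81]
ring [112  23 169] [120   4 240] base [160   4 204] block [  0   0 252]
wing 271.1484375 (287.0510313721535, 161.86283326610385) ((286.1197509765625, 160.65530395507812), (20.907711029052734, 16.601648330688477), 67.78240966796875) [ 0.5267 -0.1271  0.084 ]
[[ 0.5541 -0.0925]
 [ 0.5629 -0.1431]
 [ 0.4983 -0.1513]
 [ 0.4898 -0.1012]]
swing 603.6640625 (317.77574798215755, 206.84265116023244) [ 0.5354 -0.1433  0.084 ]
white 1103.9453125 (171.91884826557208, 181.423856345022) ((171.85989379882812, 181.04933166503906), (48.64858627319336, 24.330631256103516), 59.534454345703125)
```

View pics/m.png

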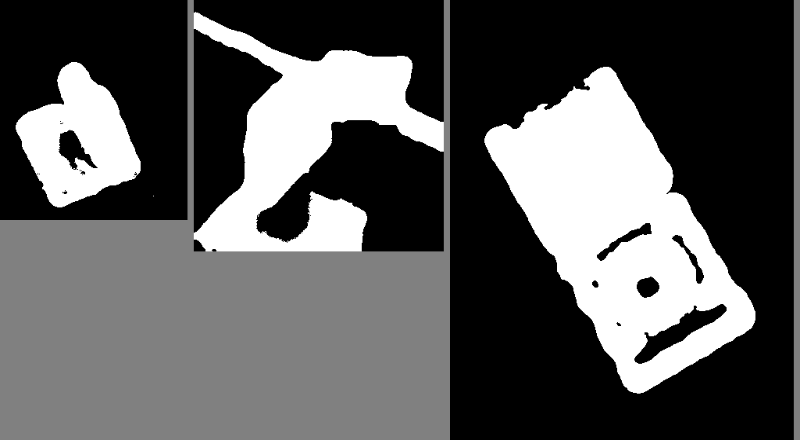

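The top-view mask merged wing and stand, and the fixture mask shows the base and ring bore clearly. I'll tighten both.

```bash
python3 - <<'E'
from h import *
np.set_printoptions(precision=4,suppress=True)
t=cv2.imread("pics/top0.png");s=cv2.imread("pics/scene0.png")
out=[]
def show(m): out.append(m)
for smax in(128,136):
    q,m=blobs(t,(275,140,30,35),(14,60,150),(30,smax,255))
    c=q[0];r=cv2.minAreaRect(c);print("wing",cv2.contourArea(c),cen(c),r,ray("top",*cen(c),.084))
    b=cv2.boxPoints(r);P=np.array([ray("top",*p,.1)[:2] for p in b])
    for i in(0,1):
        d=P[i+1]-P[i];print("  edge",np.linalg.norm(d),np.degrees(np.arctan2(d[1],d[0])))
show(m)
q,m=blobs(s,(305,190,19,40),(16,40,85),(30,125,255))
for c in q[:1]: print("swing",cv2.contourArea(c),cen(c),ray("scene",*cen(c),.084))
show(m)
q,m=blobs(t,(275,145,35,40),(5,60,60),(30,255,255))
c=q[0];r=cv2.minAreaRect(c);print("stand+key",r)
q,m=blobs(t,(145,145,55,70),(0,0,140),(180,45,255))
r=cv2.minAreaRect(q[0]);P=np.array([ray("top",*p,.01)[:2] for p in cv2.boxPoints(r)])
for i in(0,1,2):
    d=P[i+1]-P[i];print("base edge",np.linalg.norm(d),np.degrees(np.arctan2(d[1],d[0])))
print(P, P.mean(0))
for v in(190,205,220):
    q,m=blobs(t,(163,177,28,28),(0,0,v),(180,40,255))
    for c in q[:2]: print("ring",v,cv2.contourArea(c),cen(c),cv2.fitEllipse(c),ray("top",*cen(c),.047))
    show(m)
q,m=blobs(t,(170,184,14,14),(0,0,0),(180,255,130))
for c in q[:1]: print("bore",cv2.contourArea(c),cen(c),cv2.minAreaRect(c),ray("top",*cen(c),.042),ray("top",*cen(c),.047))
show(m)
g=cv2.resize(t[177:205,163:191],None,fx=8,fy=8,interpolation=cv2.INTER_CUBIC)[:,:,1];show(g)
g=cv2.resize(t[140:175,275:305],None,fx=8,fy=8,interpolation=cv2.INTER_CUBIC)[:,:,1];show(g)
H=max(o.shape[0] for o in out)
I=np.hstack([np.pad(o,((0,H-o.shape[0]),(0,8)),constant_values=128) for o in out])
cv2.imwrite("pics/m2.png",cv2.resize(I,None,fx=800/I.shape[1],fy=800/I.shape[1]))
E
```

```text
wing 51.875 (288.9005020080321, 157.55313127510038) ((288.9964904785156, 157.70404052734375), (15.985630989074707, 3.9468812942504883), 65.170654296875) [ 0.5388 -0.1361  0.084 ]
  edge 0.012297725996985065 -77.50286603968183
  edge 0.04998966459332053 -170.1051262282316
wing 56.7421875 (289.14045217770433, 157.69852046904398) ((289.2125244140625, 157.67501831054688), (16.099689483642578, 4.192627429962158), 63.43495178222656) [ 0.5382 -0.1367  0.084 ]
  edge 0.013081064001348794 -75.75197431441853
  edge 0.050284273692047826 -168.38967066585874
swing 261.8671875 (315.04625548196543, 204.48066830255476) [ 0.5391 -0.1327  0.084 ]
stand+key ((287.1125183105469, 166.9124755859375), (34.65904998779297, 22.807893753051758), 63.43495178222656)
base edge 0.0789677645952596 -70.87855038832592
base edge 0.16441731833867684 -161.78173639275602
base edge 0.07719341222391551 108.28273589875919
[[0.6323 0.305 ]
 [0.6582 0.2304]
 [0.502  0.179 ]
 [0.4778 0.2523]] [0.5676 0.2416]
ring 190 137.625 (176.1624588442325, 189.5460897290342) ((176.16212463378906, 189.54429626464844), (13.026662826538086, 
[... 278 characters left out ...]
130146082, 189.53873608131576) ((176.1682586669922, 189.5374755859375), (12.529929161071777, 12.971665382385254), 62.5980339050293) [0.527 0.228 0.047]
ring 205 76.5390625 (168.1547901568507, 179.6337888299139) ((167.79669189453125, 179.66197204589844), (7.398453712463379, 16.399444580078125), 75.14323425292969) [0.5641 0.2466 0.047 ]
ring 220 116.90625 (176.18161365053905, 189.53677158513767) ((176.18002319335938, 189.53585815429688), (11.978630065917969, 12.443778038024902), 65.06103515625) [0.527 0.228 0.047]
ring 220 70.1015625 (167.9841167019577, 179.5880953044318) ((167.5889892578125, 179.66481018066406), (7.0335893630981445, 16.27679443359375), 77.2518310546875) [0.5643 0.2471 0.047 ]
```

View pics/m2.png

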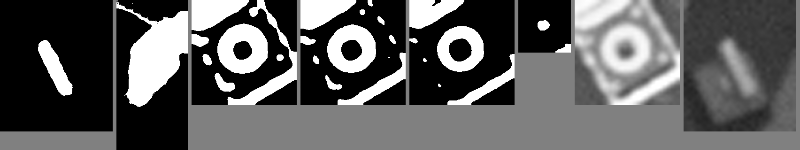

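The top mask isolates a 16x4 px bar, the wing's top at (289,157.6). The ring comes out at (176.2,189.5), about 13 px across (40 mm). Next I'll resolve which height that bar's centroid belongs to, using the stand top and the scene corners.

```bash
python3 - <<'E'
from h import *
np.set_printoptions(precision=4,suppress=True)
t=cv2.imread("pics/top0.png");s=cv2.imread("pics/scene0.png")
for n in("top","scene"):
    c=robot.calibration(n);print(n,"cam at",-np.array(c["R"]).T@c["t"])
for z in(.084,.094,.104): print("top wing z",z,ray("top",289.0,157.62,z))
q,m=blobs(t,(275,145,35,40),(5,100,90),(30,255,255))
for lo in((8,125,85),(8,125,105)):
    q,m=blobs(t,(275,145,30,35),lo,(22,200,200));c=cv2.convexHull(q[0]);r=cv2.minAreaRect(c);print("stand top",r,ray("top",*r[0],.044))
    P=np.array([ray("top",*p,.044)[:2] for p in cv2.boxPoints(r)]);d=P[1]-P[0];print(P,np.degrees(np.arctan2(d[1],d[0])),np.linalg.norm(d),np.linalg.norm(P[2]-P[1]))
print("scene corner front top",ray("scene",308.3,202.8,.104),"front bottom",ray("scene",308.3,217.5,.064), "stand L/R/front top corners",[ray("scene",290+x/4-.4,180+y/4-.4,.044)[:2] for x,y in((37,178),(152,158),(132,207))])
# predictions for candidate centres
for X in((.5388,-.1361),(.5325,-.134)):
    a=np.radians(11)
    for sx in(1,-1):
        for sy in (1,-1):
            p=np.array([*X,0])+[.025*sx*np.cos(a)-.006*sy*np.sin(a),.025*sx*np.sin(a)+.006*sy*np.cos(a),0]
            print(X,sx,sy,"scene top",proj("scene",p+[0,0,.104]),"bot",proj("scene",p+[0,0,.064]),"topview",proj("top",p+[0,0,.104]),proj("top",p+[0,0,.064]))
I=np.hstack([cv2.resize(s[185:235,290:340],(400,400),interpolation=cv2.INTER_CUBIC),cv2.resize(t[140:180,270:310],(400,400),interpolation=cv2.INTER_CUBIC)])
cv2.imwrite("pics/k.png",np.clip(I*1.3,0,255).astype(np.uint8))
E
```

```text
top cam at [0.2414 0.0618 1.2456]
scene cam at [-0.0319 -0.5295  0.5305]
top wing z 0.084 [ 0.5385 -0.1363  0.084 ]
top wing z 0.094 [ 0.536  -0.1346  0.094 ]
top wing z 0.104 [ 0.5334 -0.1329  0.104 ]
stand top ((287.0429992675781, 162.9278564453125), (16.947824478149414, 17.42191505432129), 67.89054870605469) [ 0.5331 -0.1327  0.044 ]
[[ 0.5559 -0.1013]
 [ 0.5655 -0.1571]
 [ 0.5104 -0.164 ]
 [ 0.5011 -0.1086]] -80.30215985773 0.05662606250175495 0.05550388297956649
stand top ((287.02239990234375, 162.8021240234375), (15.923606872558594, 16.38962745666504), 67.98871612548828) [ 0.5335 -0.1327  0.044 ]
[[ 0.555  -0.1032]
 [ 0.5639 -0.1557]
 [ 0.5121 -0.1621]
 [ 0.5035 -0.11  ]] -80.40659281747564 0.0532574045826969 0.05215301671619514
scene corner front top [ 0.5087 -0.1353  0.104 ] front bottom [ 0.5101 -0.1371  0.064 ] stand L/R/front top corners [array([ 0.497 , -0.1209]), array([ 0.5596, -0.1574]), array([ 0.5126, -0.1773])]
(0.5388, -0.1361) 1 1 scene top [319.1252 192.2905] bot [317.9435 206.5287] topview [284.3127 149.3156] [283.1686 153.0894]
(0.5388, -0.1361) 1 -1 scene top [323.8189 193.7083] bot [322.5136 208.0104] topview [287.8609 147.7854] [286.6051 151.6045]
(0.5388, -0.1361) -1 1 scene top [309.3974 201.9738] bot [308.4117 216.5878] topview [291.3129 163.751 ] [289.9357 167.0911]
(0.5388, -0.1361) -1 -1 scene top [314.2308 203.5276] bot [313.1141 218.2075] topview [294.8831 162.1956] [293.3927 165.5827]
(0.5325, -0.134) 1 1 scene top [316.7736 192.9818] bot [315.6459 207.2455] topview [284.15   151.3911] [283.0098 155.103 ]
(0.5325, -0.134) 1 -1 scene top [321.465  194.4089] bot [320.2138 208.7366] topview [287.7025 149.8573] [286.4503 153.6148]
(0.5325, -0.134) -1 1 scene top [306.9089 202.7271] bot [305.9837 217.3673] topview [291.1571 165.8599] [289.7833 169.1361]
(0.5325, -0.134) -1 -1 scene top [311.7394 204.2915] bot [310.6832 218.9977] topview [294.7316 164.3008] [293.2444 167.6242]
```

View pics/k.png

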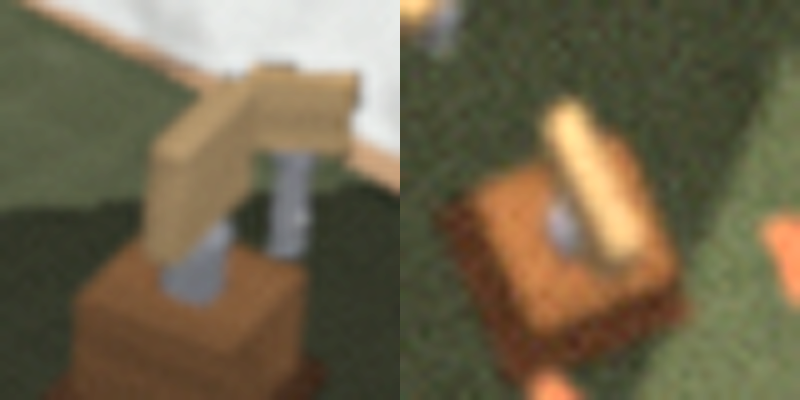

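Wing corner in the scene: (308,203.7) top and (308.7,216) bottom. In the top view the bar is the wing's top face over a brown stand. The stand centre and the wing top face both give the key axis at about (0.533,-0.134), with the wing at about 10.5°, and the sizes agree. I'll move over it at height.

Request:
{"fn": "jog_arm", "kwargs": {"motion": [0.95,-0.82,0,0,0,1.0,-1,0.95,-0.82,0,0,0,0,-1,0.95,-0.82,0,0,0,0,-1,0.95,-0.82,0,0,0,0,-1,0.95,-0.82,0,0,0,0,-1,0.95,-0.82,0,0,0,0,-1,0.95,-0.82,0,0,0,0,-1,0.95,-0.82,0,0,0,0,-1,0.95,-0.82,0,0,0,0,-1,0.95,-0.82,0,0,0,0,-1,0.95,-0.82,0,0,0,0,-1,0.95,-0.82,0,0,0,0,-1], "grip_force": 25}}

```text
time: 1.6
position: [0.5314, -0.1299, 0.2332]
tool_rot: [0.996, 0.093, -0.0, -0.0]
ft_force: [-0.1, -0.8, 0.6]
grip_width: 0.087
grip_force: 0.0
```

Request:
{"fn": "jog_arm", "kwargs": {"motion": [0,0,0,0,0,0,-1,0,0,0,0,0,0,-1]}}

```text
time: 1.85
position: [0.5301, -0.1314, 0.2331]
tool_rot: [0.996, 0.093, -0.001, -0.0]
ft_force: [-1.0, 0.3, 0.1]
grip_width: 0.0871
grip_force: 0.0
```

```bash
cat >> h.py <<'E'
from scipy.spatial.transform import Rotation as Ro
def todo(target,psi,note=""):
    """print moves (rows of unit jog) in tool axes to reach TCP target with tool x at world angle psi deg"""
    o=robot.get_obs();R=Ro.from_quat(o["tool_rot"]);M=R.as_matrix()
    x=np.array([np.cos(np.radians(psi)),np.sin(np.radians(psi)),0]);z=np.array([0,0,-1.])
    W=np.column_stack([x,np.cross(z,x),z])
    print(note,"t",o["time"],"tcp",o["position"].round(4),"psi",np.degrees(np.arctan2(M[1,0],M[0,0])).round(2),"shift/4cm",(M.T@(np.array(target)-o["position"])/.04).round(2),"turn/4deg",(np.degrees((Ro.from_matrix(M.T@W)).as_rotvec())/4).round(2),"F",o["ft_force"].round(1),"w",round(o["grip_width"],4),"q6",o["q"][5].round(2))
E
python3 - <<'E'
from h import *
todo((.533,-.134,.078),10.5)
E
```

```text
t 1.85 tcp [ 0.5301 -0.1314  0.2331] psi 10.7 shift/4cm [0.06 0.08 3.88] turn/4deg [-0.    0.02  0.05] F [-1.   0.3  0.1] w 0.0871 q6 0.94
```

Request:
{"fn": "jog_arm", "kwargs": {"motion": [0.06,0.08,0.6,0,0,0,-1,0,0,0.8,0,0,0,-1,0,0,0.8,0,0,0,-1,0,0,0.7,0,0,0,-1,0,0,0.6,0,0,0,-1,0,0,0.38,0,0,0,-1,0,0,0,0,0,0,-1,0,0,0,0,0,0,0.2,0,0,0,0,0,0,0.5,0,0,0,0,0,0,0.8,0,0,0,0,0,0,1,0,0,0,0,0,0,1], "grip_force": 25}}

```text
time: 3.35
position: [0.5337, -0.1341, 0.0785]
tool_rot: [0.996, 0.093, 0.0, 0.0]
ft_force: [-0.8, -0.4, -0.4]
grip_width: 0.0453
grip_force: 0.0
```

Request:
{"fn": "jog_arm", "kwargs": {"motion": [0,0,0,0,0,0,1,0,0,0,0,0,0,1,0,0,0,0,0,0,1]}}

```text
time: 3.72
position: [0.5336, -0.1341, 0.0783]
tool_rot: [0.996, 0.093, -0.0, -0.0]
ft_force: [0.0, 0.1, 0.2]
grip_width: 0.0151
grip_force: 0.0
```

```bash
python3 - <<'E'
from h import *
todo((.533,-.134,.078),10.5)
E
```

```text
t 3.725 tcp [ 0.5336 -0.1341  0.0783] psi 10.66 shift/4cm [-0.01 -0.01  0.01] turn/4deg [-0.    0.    0.04] F [0.  0.1 0.2] w 0.0151 q6 0.94
```

Request:
{"fn": "jog_arm", "kwargs": {"motion": [0,0,0,0,0,0,1,0,0,0,0,0,0,1,0,0,0,0,0,0,1]}}

```text
time: 4.1
position: [0.5336, -0.1341, 0.0783]
tool_rot: [0.996, 0.093, -0.0, -0.0]
ft_force: [0.1, 0.0, -0.9]
grip_width: 0.0118
grip_force: 24.9
```

Request:
{"fn": "jog_arm", "kwargs": {"motion": [0,0,-0.25,0,0,0,1,0,0,-0.3,0,0,0,1,0,0,-0.3,0,0,0,1,0,0,-0.5,0,0,0,1,0,0,-0.6,0,0,0,1,0,0,0,0,0,0,1]}}

```text
time: 4.85
position: [0.535, -0.1346, 0.1587]
tool_rot: [0.996, 0.093, 0.002, 0.001]
ft_force: [-0.8, -0.1, -1.1]
grip_width: 0.0114
grip_force: 24.9
```

```bash
python3 - <<'E'
from h import *
todo((.527,.228,.16),10.5)
s=robot.camera("scene")
cv2.imwrite("pics/s1.png",np.hstack([cv2.resize(s[150:240,270:370],(500,450),interpolation=cv2.INTER_CUBIC)]))
E
```

```text
t 4.85 tcp [ 0.535  -0.1346  0.1587] psi 10.66 shift/4cm [ 1.48 -8.95 -0.05] turn/4deg [ 0.04 -0.06  0.04] F [-0.8 -0.1 -1.1] w 0.0114 q6 0.94
```

View pics/s1.png

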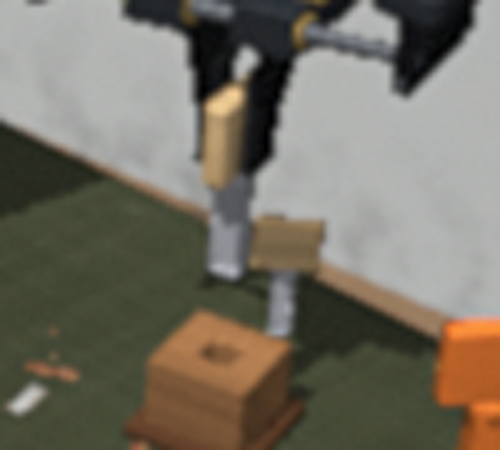

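The picture shows the key drawn straight and held square, with the foot at about (315,204), and the empty stand hole at about (314,220). I'll turn it first to the anticlockwise end of the search (about 42°), then carry it over.

Request:
{"fn": "jog_arm", "kwargs": {"motion": [0,0,0,0,0,-0.98,1,0,0,0,0,0,-0.98,1,0,0,0,0,0,-0.98,1,0,0,0,0,0,-0.98,1,0,0,0,0,0,-0.98,1,0,0,0,0,0,-0.98,1,0,0,0,0,0,-0.98,1,0,0,0,0,0,-0.98,1,0,0,0,0,0,0,1,0,0,0,0,0,0,1]}}

```text
time: 6.15
position: [0.5333, -0.1339, 0.1558]
tool_rot: [0.934, 0.358, -0.0, -0.0]
ft_force: [0.7, -0.2, -1.9]
grip_width: 0.012
grip_force: 24.9
```

```bash
python3 - <<'E'
from h import *
todo((.527,.228,.157),42)
for n in("top","scene"): cv2.imwrite(f"pics/{n}_turn.png",robot.camera(n))
E
```

```text
t 6.15 tcp [ 0.5333 -0.1339  0.1558] psi 41.96 shift/4cm [ 5.93 -6.83 -0.03] turn/4deg [-0.02  0.01 -0.01] F [ 0.7 -0.2 -1.9] w 0.012 q6 0.39
```

Request:
{"fn": "jog_arm", "kwargs": {"motion": [0.5,-0.57,0,0,0,0,1,0.6,-0.7,0,0,0,0,1,0.6,-0.7,0,0,0,0,1,0.6,-0.7,0,0,0,0,1,0.6,-0.7,0,0,0,0,1,0.6,-0.7,0,0,0,0,1,0.6,-0.7,0,0,0,0,1,0.6,-0.7,0,0,0,0,1,0.6,-0.7,0,0,0,0,1,0.6,-0.66,0,0,0,0,1,0,0,0,0,0,0,1,0,0,0,0,0,0,1]}}

```text
time: 7.75
position: [0.5258, 0.2265, 0.1562]
tool_rot: [0.933, 0.359, -0.0, 0.0]
ft_force: [-1.2, -0.1, -1.8]
grip_width: 0.012
grip_force: 25.0
```

```bash
python3 - <<'E'
from h import *
todo((.527,.228,.147),42)
s=robot.camera("scene");t=robot.camera("top")
cv2.imwrite("pics/s2f.png",s);cv2.imwrite("pics/t2f.png",t)
cv2.imwrite("pics/s2.png",np.hstack([cv2.resize(s[140:200,185:245],(400,400),interpolation=cv2.INTER_CUBIC),cv2.resize(t[150:210,145:205],(400,400),interpolation=cv2.INTER_CUBIC)]))
E
```

```text
t 7.75 tcp [0.5258 0.2265 0.1562] psi 42.03 shift/4cm [ 0.05 -0.01  0.23] turn/4deg [0.   0.01 0.01] F [-1.2 -0.1 -1.8] w 0.012 q6 1.05
```

View pics/s2.png

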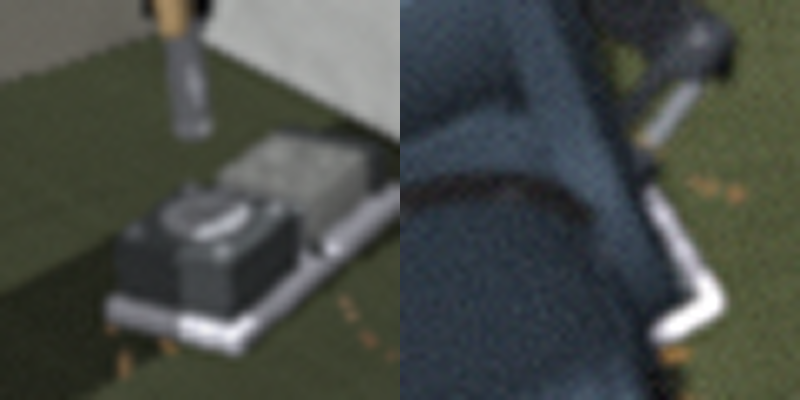

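The scene crop shows the foot at about (213,160) and the ring at about (215.6,171.5). The top view is occluded by the arm. I'll compute the offset from the scene rays.

```bash
python3 - <<'E'
from h import *
np.set_printoptions(precision=4,suppress=True)
s=cv2.imread("pics/scene0.png")
for v in(110,125,140):
    q,m=blobs(s,(203,160,26,22),(0,0,v),(180,60,255),amin=5)
    for c in q[:2]:
        e=cv2.fitEllipse(c);print("ring0",v,cv2.contourArea(c),e,ray("scene",*e[0],.047))
print("proj mouth",proj("scene",np.array([.527,.228,.047])))
s=cv2.imread("pics/s2f.png");hv=cv2.cvtColor(s,cv2.COLOR_BGR2HSV)
print(hv[152:164,213,2],hv[156,206:222,2],hv[156,206:222,1],hv[156,206:222,0])
for u,v in((213.2,159.7),(213.4,159.4)): print("foot",ray("scene",u,v,.1562-.0703))
print("pred foot",proj("scene",np.array([.5258,.2265,.0859])))
c=np.array([.5258,.2265]);
for dz in (0,.006,.03):
  print(dz,[proj("scene",np.array([*(c+h*np.array([np.cos(a),np.sin(a)])),.0859+dz])).round(1) for h in([.00707] if dz==0 else [.0099]) for a in np.radians([42+45,42+135,42-135,42-45])])
E
```

```text
ring0 110 203.21875 ((219.4380340576172, 169.1197509765625), (12.085891723632812, 25.003578186035156), 54.90203094482422) [0.5457 0.228  0.047 ]
ring0 110 6.640625 ((204.95025634765625, 174.15879821777344), (2.4569947719573975, 3.4952404499053955), 64.57268524169922) [0.4957 0.2342 0.047 ]
ring0 125 180.140625 ((220.15402221679688, 168.26614379882812), (10.509106636047363, 25.301786422729492), 59.309226989746094) [0.5509 0.2308 0.047 ]
ring0 140 165.9609375 ((220.40647888183594, 168.09661865234375), (10.0027437210083, 25.103036880493164), 59.11708450317383) [0.5521 0.2311 0.047 ]
proj mouth [214.5843 171.226 ]
[127 119 107  99  95  95 102 105  89  72  67  67] [69 70 71 71 75 85 95 95 98 87 73 69 68 67 68 67] [70 69 72 61 34  6 16 13 13  9 17 59 68 65 68 69] [ 36  38  39  39  42 105 105 108 114 110  42  38  37  37  37  35]
foot [0.5253 0.2272 0.0859]
foot [0.527  0.2284 0.0859]
pred foot [213.4909 159.7208]
0 [array([212.1, 159. ]), array([211.5, 160.5]), array([214.9, 160.5]), array([215.5, 159. ])]
0.006 [array([211.3, 156.8]), array([210.5, 158.9]), array([215.3, 158.9]), array([216.1, 156.8])]
0.03 [array([210.6, 149.3]), array([209.8, 151.3]), array([214.6, 151.3]), array([215.4, 149.3])]
```

```bash
python3 - <<'E'
from h import *
np.set_printoptions(precision=4,suppress=True)
k=8;x,y,w,h=200,158,32,28
def poly(c,r,z): return np.array([proj("scene",np.array([c[0]+r*np.cos(a),c[1]+r*np.sin(a),z])) for a in np.linspace(0,2*np.pi,60)])
pe=cv2.fitEllipse(poly((.527,.228),.02,.047).astype(np.float32));print("pred ellipse",pe)
for f in("scene0","s2f"):
    s=cv2.imread(f"pics/{f}.png")
    g=cv2.cvtColor(cv2.resize(s[y:y+h,x:x+w],None,fx=k,fy=k,interpolation=cv2.INTER_CUBIC),cv2.COLOR_BGR2GRAY)
    for c0 in((.527,.228),(.529,.226)):
        M=np.zeros_like(g);cv2.fillPoly(M,[(((poly(c0,.0245,.047)-[x,y]+.5)*k-.5)).astype(np.int32)],255)
        th,_=cv2.threshold(g[M>0].reshape(-1,1),0,255,cv2.THRESH_OTSU)
        for T in(th-12,th):
            m=((g>T)&(M>0)).astype(np.uint8)*255
            m=cv2.morphologyEx(m,cv2.MORPH_OPEN,np.ones((9,9)))
            q=max(cv2.findContours(m,cv2.RETR_EXTERNAL,cv2.CHAIN_APPROX_NONE)[0],key=cv2.contourArea)
            p=((cv2.convexHull(q).reshape(-1,2)+.5)/k-.5+[x,y]).astype(np.float32)
            e=cv2.fitEllipse(p);print(f,c0,T,e,"->",ray("scene",*e[0],.0455)[:2],p.min(0),p.max(0))
    print(f);print(s[160:184,205:228,1])
E
```

```text
pred ellipse ((214.5732421875, 171.27676391601562), (6.134282112121582, 13.49251651763916), 85.32474517822266)
scene0 (0.527, 0.228) 131.0 ((215.2504425048828, 171.26365661621094), (7.734234809875488, 14.081734657287598), 81.79226684570312) -> [0.53   0.2287] [208.4375 167.6875] [221.9375 175.0625]
scene0 (0.527, 0.228) 143.0 ((215.37948608398438, 171.33602905273438), (7.447516918182373, 13.643115043640137), 80.6046371459961) -> [0.5299 0.228 ] [208.6875 167.6875] [221.6875 175.0625]
scene0 (0.529, 0.226) 135.0 ((215.47860717773438, 171.2257537841797), (7.778116226196289, 14.178531646728516), 80.2280044555664) -> [0.5306 0.2284] [208.5625 167.5625] [222.0625 175.0625]
scene0 (0.529, 0.226) 147.0 ((215.3897247314453, 171.27642822265625), (7.57863187789917, 13.379510879516602), 78.83576965332031) -> [0.5302 0.2283] [208.8125 167.5625] [221.5625 175.0625]
scene0
[[ 71  70  69  69  71  72  72  73  71  72  72  72  72  71  71  71  70  70
   78 102 148 176 176]
 [ 70  71  70  69  70  70  71  73  73  73  72  74  70  72  71  68  74  98
  123 150 189 217 229]
 [ 71  70  70  70  70  69  72  73 
[... 4473 characters left out ...]
 67  49  42  39  40]
 [ 46  45  47  47  49  49  60  77  84  87  88  97 123 135 115  91  78  60
   45  41  40  40  41]
 [ 44  44  44  44  44  48  64  76  82  83  86  92 112 118  98  72  54  45
   37  40  41  40  38]
 [ 44  45  44  43  43  48  59  68  72  71  73  76  87  87  72  52  42  39
   39  40  42  41  37]
 [ 47  44  45  44  43  44  50  63  69  69  69  68  72  68  57  42  38  42
   41  40  40  35  42]
 [ 45  45  45  45  46  42  49  63  70  71  71  69  70  68  55  42  41  42
   41  39  38  44  64]
 [ 46  46  44  44  44  46  49  63  70  70  70  71  71  69  58  43  42  42
   39  40  43  66 100]
 [ 41  43  45  43  45  42  48  63  71  71  69  71  71  67  58  45  42  41
   39  44  66 101 128]]
```

```bash
python3 - <<'E'
from h import *
np.set_printoptions(precision=4,suppress=True)
for u,v in((215.2,171.1),(215.45,171.1),(215.45,171.4),(215.2,170.8)): print(u,v,ray("scene",u,v,.047))
todo((.528,.2275,.125),42)
E
```

```text
215.2 171.1 [0.5288 0.2273 0.047 ]
215.45 171.1 [0.5293 0.2267 0.047 ]
215.45 171.4 [0.5281 0.2252 0.047 ]
215.2 170.8 [0.53   0.2288 0.047 ]
 t 7.85 tcp [0.5261 0.2258 0.1562] psi 41.95 shift/4cm [0.06 0.   0.78] turn/4deg [-0.    0.01 -0.01] F [ 1.2 -1.  -1.9] w 0.012 q6 1.05
```

Request:
{"fn": "jog_arm", "kwargs": {"motion": [0.06,0.01,0.4,0,0,0,1,0,0,0.45,0,0,0,1,0,0,0.06,0,0,0,1,0,0,0.06,0,0,0,1,0,0,0.06,0,0,0,1,0,0,0,0,0,0,1]}}

```text
time: 8.6
position: [0.5284, 0.2282, 0.1154]
tool_rot: [0.934, 0.358, 0.0, 0.0]
ft_force: [-0.4, -0.6, -1.1]
grip_width: 0.0117
grip_force: 25.0
```

```bash
python3 - <<'E'
from h import *
todo((.528,.2272,.111),42)
s=robot.camera("scene");cv2.imwrite("pics/s3f.png",s);todo((.528,.2272,.111),42)
cv2.imwrite("pics/s3.png",cv2.resize(s[145:190,190:250],(800,600),interpolation=cv2.INTER_CUBIC))
E
```

```text
t 8.6 tcp [0.5284 0.2282 0.1154] psi 42.01 shift/4cm [-0.02  0.01  0.11] turn/4deg [ 0.   -0.01  0.  ] F [-0.4 -0.6 -1.1] w 0.0117 q6 1.05
 t 8.65 tcp [0.5284 0.2282 0.1155] psi 42.02 shift/4cm [-0.02  0.01  0.11] turn/4deg [ 0.01 -0.01  0.  ] F [-0.1 -0.9 -1.2] w 0.012 q6 1.05
```

View pics/s3.png

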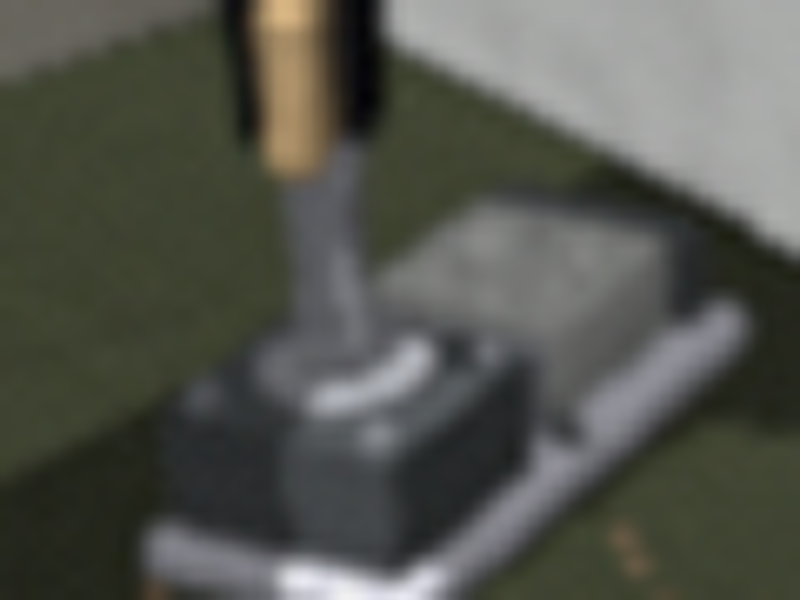

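The foot, at crop (335,345), is about over the ring's centre (345,355), within 1–2 mm. I'll nudge and descend gently, watching the force.

Request:
{"fn": "jog_arm", "kwargs": {"motion": [0,0.035,0.03,0,0,0,1,0,0,0.03,0,0,0,1,0,0,0.03,0,0,0,1,0,0,0,0,0,0,1]}}

```text
time: 9.15
position: [0.529, 0.2271, 0.1114]
tool_rot: [0.934, 0.358, -0.0, -0.0]
ft_force: [-0.1, -0.0, -0.9]
grip_width: 0.0116
grip_force: 25.0
```

```bash
python3 - <<'E'
from h import *
todo((.5288,.2272,.11),42)
print(robot.get_obs()["moment"])
E
```

```text
t 9.15 tcp [0.529  0.2271 0.1114] psi 42.01 shift/4cm [-0.   -0.01  0.04] turn/4deg [-0.  0.  0.] F [-0.1 -0.  -0.9] w 0.0116 q6 1.05
[-0.01401231  0.01175718 -0.0016772 ]
```

Request:
{"fn": "jog_arm", "kwargs": {"motion": [0,0,0.02,0,0,0,1,0,0,0.02,0,0,0,1,0,0,0,0,0,0,1]}}

```text
time: 9.52
position: [0.5289, 0.227, 0.1099]
tool_rot: [0.934, 0.359, -0.0, 0.0]
ft_force: [-0.0, -0.5, -1.6]
grip_width: 0.0116
grip_force: 25.0
```

Request:
{"fn": "jog_arm", "kwargs": {"motion": [0,0,0.02,0,0,0,1,0,0,0.02,0,0,0,1,0,0,0,0,0,0,1]}}

```text
time: 9.9
position: [0.5289, 0.2269, 0.1085]
tool_rot: [0.934, 0.359, -0.0, 0.0]
ft_force: [-0.6, -1.7, 2.4]
grip_width: 0.0119
grip_force: 25.0
```

Light contact with the foot 3.8 mm into the drive's hole. I'll turn clockwise in small steps.

Request:
{"fn": "jog_arm", "kwargs": {"motion": [0,0,0,0,0,0.5,1,0,0,0,0,0,0.5,1,0,0,0,0,0,0,1]}}

```text
time: 10.28
position: [0.5288, 0.227, 0.1082]
tool_rot: [0.946, 0.326, -0.0, -0.0]
ft_force: [-1.7, -1.5, 1.3]
grip_width: 0.0119
grip_force: 25.0
```

Request:
{"fn": "jog_arm", "kwargs": {"motion": [0,0,0.01,0,0,0.5,1,0,0,0,0,0,0.5,1,0,0,0,0,0,0,1]}}

```text
time: 10.65
position: [0.5288, 0.2271, 0.1078]
tool_rot: [0.956, 0.292, -0.0, -0.0]
ft_force: [-2.4, -1.7, 0.6]
grip_width: 0.0119
grip_force: 25.0
```

```bash
python3 - <<'E'
from h import *
todo((.5288,.2272,.0923),42)
print(robot.get_obs()["moment"])
E
```

```text
t 10.65 tcp [0.5288 0.2271 0.1078] psi 33.99 shift/4cm [ 0.   -0.    0.39] turn/4deg [-0.    0.01 -2.  ] F [-2.4 -1.7  0.6] w 0.0119 q6 1.19
[-0.34225971  0.4677074  -0.02204954]
```

Request:
{"fn": "jog_arm", "kwargs": {"motion": [-0.016,0,0,0,0,0.5,1,0,0,0.01,0,0,0.5,1,0,0,0,0,0,0,1]}}

```text
time: 11.02
position: [0.5287, 0.2269, 0.1075]
tool_rot: [0.966, 0.259, 0.0, -0.0]
ft_force: [-1.4, -0.8, 0.6]
grip_width: 0.0121
grip_force: 25.0
```

Request:
{"fn": "jog_arm", "kwargs": {"motion": [0,0,0.01,0,0,0.5,1,0,0,0.01,0,0,0.5,1,0,0,0,0,0,0,1]}}

```text
time: 11.4
position: [0.5287, 0.2268, 0.1067]
tool_rot: [0.974, 0.225, 0.0, -0.0]
ft_force: [-0.5, 0.6, 0.6]
grip_width: 0.0121
grip_force: 25.0
```

```bash
python3 - <<'E'
from h import *
todo((.5288,.2272,.0923),42)
print(robot.get_obs()["moment"])
E
```

```text
t 11.4 tcp [0.5287 0.2268 0.1067] psi 25.99 shift/4cm [ 0.01 -0.01  0.36] turn/4deg [ 0. -0. -4.] F [-0.5  0.6  0.6] w 0.0121 q6 1.33
[-0.00068934  0.24662733  0.00957162]
```

Request:
{"fn": "jog_arm", "kwargs": {"motion": [0,0,0.02,0,0,0.3,1,0,0,0.02,0,0,0.3,1,0,0,0,0,0,0,1]}}

```text
time: 11.78
position: [0.5285, 0.2267, 0.105]
tool_rot: [0.979, 0.204, -0.0, 0.0]
ft_force: [-1.2, -0.2, 0.0]
grip_width: 0.0116
grip_force: 25.0
```

Request:
{"fn": "jog_arm", "kwargs": {"motion": [0,0,0.02,0,0,0.3,1,0,0,0.02,0,0,0.3,1,0,0,0,0,0,0,1]}}

```text
time: 12.15
position: [0.5285, 0.2267, 0.1034]
tool_rot: [0.983, 0.184, -0.0, 0.0]
ft_force: [-1.2, -0.7, -1.3]
grip_width: 0.012
grip_force: 25.0
```

```bash
python3 - <<'E'
from h import *
todo((.5288,.2272,.0923),42)
print(robot.get_obs()["moment"])
E
```

```text
t 12.15 tcp [0.5285 0.2267 0.1034] psi 21.2 shift/4cm [ 0.01 -0.01  0.28] turn/4deg [-0.   0.  -5.2] F [-1.2 -0.7 -1.3] w 0.012 q6 1.41
[-0.06896927  0.3437763   0.01994317]
```

No resistance: it's in the square. Now straight down.

Request:
{"fn": "jog_arm", "kwargs": {"motion": [0,0,0.05,0,0,0,1,0,0,0.05,0,0,0,1,0,0,0.04,0,0,0,1,0,0,0.04,0,0,0,1,0,0,0.03,0,0,0,1,0,0,0,0,0,0,1]}}

```text
time: 12.9
position: [0.5284, 0.2267, 0.0949]
tool_rot: [0.983, 0.184, -0.0, 0.0]
ft_force: [-2.2, 0.5, -0.5]
grip_width: 0.0119
grip_force: 25.0
```

Request:
{"fn": "jog_arm", "kwargs": {"motion": [0,0,0.03,0,0,0,1,0,0,0.02,0,0,0,1,0,0,0,0,0,0,1]}}

```text
time: 13.28
position: [0.5285, 0.2267, 0.0931]
tool_rot: [0.983, 0.184, -0.0, 0.0]
ft_force: [-1.9, -0.3, -1.4]
grip_width: 0.0116
grip_force: 25.0
```

```bash
python3 - <<'E'
from h import *
todo((.5288,.2272,.0923),-27)
print(robot.get_obs()["moment"])
E
```

```text
t 13.275 tcp [0.5285 0.2267 0.0931] psi 21.22 shift/4cm [ 0.01 -0.01  0.02] turn/4deg [ 0.    0.   12.05] F [-1.9 -0.3 -1.4] w 0.0116 q6 1.41
[-0.18687941  0.4343354   0.00242384]
```

Request:
{"fn": "jog_arm", "kwargs": {"motion": [-0.01,0,0.02,0,0,0,1,0,0,0.015,0,0,0,1,0,0,0,0,0,0,1]}}

```text
time: 13.65
position: [0.5284, 0.2267, 0.0923]
tool_rot: [0.983, 0.184, 0.0, -0.0]
ft_force: [-3.1, 0.6, 5.0]
grip_width: 0.0117
grip_force: 25.0
```

Home: the foot touches bottom at exactly the expected depth. I'll firm up the grip and turn clockwise.

Request:
{"fn": "jog_arm", "kwargs": {"motion": [0,0,-0.01,0,0,0,1,0,0,0,0,0,0,1,0,0,0,0,0,0.5,1,0,0,0,0,0,0.5,1,0,0,0,0,0,0.5,1,0,0,0,0,0,0.5,1,0,0,0,0,0,0.5,1,0,0,0,0,0,0.5,1,0,0,0,0,0,0.5,1,0,0,0,0,0,0.5,1], "grip_force": 50}}

```text
time: 14.9
position: [0.5283, 0.2268, 0.0923]
tool_rot: [0.999, 0.044, 0.0, -0.0]
ft_force: [-0.9, 0.5, 4.3]
grip_width: 0.0113
grip_force: 50.0
```

```bash
python3 - <<'E'
from h import *
todo((.5285,.2267,.0923),-27)
print(robot.get_obs()["moment"])
E
```

```text
t 14.9 tcp [0.5283 0.2268 0.0923] psi 5.1 shift/4cm [0.01 0.   0.  ] turn/4deg [-0.01 -0.    8.02] F [-0.9  0.5  4.3] w 0.0113 q6 1.69
[0.39012708 0.26465245 0.13531783]
```

Request:
{"fn": "jog_arm", "kwargs": {"motion": [0,0,0,0,0,0.5,1,0,0,0,0,0,0.5,1,0,0,0,0,0,0.5,1,0,0,0,0,0,0.5,1,0,0,0,0,0,0.5,1,0,0,0,0,0,0.5,1,0,0,0,0,0,0.5,1,0,0,0,0,0,0.5,1,0,0,0,0,0,0.5,1,0,0,0,0,0,0.5,1,0,0,0,0,0,0.5,1,0,0,0,0,0,0,1]}}

```text
time: 16.4
position: [0.5284, 0.227, 0.0923]
tool_rot: [0.989, -0.147, 0.0, -0.0]
ft_force: [-0.6, 3.0, 4.7]
grip_width: 0.0115
grip_force: 50.0
```

```bash
python3 - <<'E'
from h import *
todo((.5285,.2267,.0923),-27)
print(robot.get_obs()["moment"])
E
```

```text
t 16.4 tcp [0.5284 0.227  0.0923] psi -16.89 shift/4cm [ 0.    0.01 -0.  ] turn/4deg [-0.01 -0.    2.53] F [-0.6  3.   4.7] w 0.0115 q6 2.08
[0.8836171  0.28681249 0.10428742]
```

Request:
{"fn": "jog_arm", "kwargs": {"motion": [0,0,0,0,0,0.5,1,0,0,0,0,0,0.5,1,0,0,0,0,0,0,1]}}

```text
time: 16.77
position: [0.5284, 0.227, 0.0923]
tool_rot: [0.983, -0.181, 0.0, -0.0]
ft_force: [-0.5, 3.9, 4.4]
grip_width: 0.0118
grip_force: 50.0
```

```bash
python3 - <<'E'
from h import *
todo((.5285,.2267,.0923),-27)
print(robot.get_obs()["moment"])
E
```

```text
t 16.775 tcp [0.5284 0.227  0.0923] psi -20.89 shift/4cm [ 0.    0.01 -0.  ] turn/4deg [-0.01 -0.    1.53] F [-0.5  3.9  4.4] w 0.0118 q6 2.15
[0.99073038 0.25499551 0.12770364]
```

Request:
{"fn": "jog_arm", "kwargs": {"motion": [-0.003,-0.01,0,0,0,0.5,1,0,0,0,0,0,0.5,1,0,0,0,0,0,0,1]}}

```text
time: 17.15
position: [0.5285, 0.2272, 0.0923]
tool_rot: [0.977, -0.215, 0.0, -0.0]
ft_force: [-1.2, 4.2, 5.0]
grip_width: 0.0116
grip_force: 50.0
```

```bash
python3 - <<'E'
from h import *
todo((.5285,.2267,.0923),-27)
print(robot.get_obs()["moment"])
E
```

```text
t 17.15 tcp [0.5285 0.2272 0.0923] psi -24.87 shift/4cm [ 0.01  0.01 -0.  ] turn/4deg [-0.01 -0.01  0.53] F [-1.2  4.2  5. ] w 0.0116 q6 2.22
[0.78199886 0.22663075 0.13302625]
```

Request:
{"fn": "jog_arm", "kwargs": {"motion": [0,0,0,0,0,0.4,1,0,0,0,0,0,0.4,1,0,0,0,0,0,0,1]}}

```text
time: 17.52
position: [0.5285, 0.2272, 0.0923]
tool_rot: [0.97, -0.243, 0.0, -0.0]
ft_force: [-0.1, 3.9, 5.3]
grip_width: 0.0117
grip_force: 50.0
```

```bash
python3 - <<'E'
from h import *
todo((.5285,.2267,.0923),-32)
print(robot.get_obs()["moment"])
E
```

```text
t 17.525 tcp [0.5285 0.2272 0.0923] psi -28.07 shift/4cm [ 0.01  0.01 -0.  ] turn/4deg [-0.01 -0.    0.98] F [-0.1  3.9  5.3] w 0.0117 q6 2.27
[0.77069551 0.30689673 0.14377695]
```

Request:
{"fn": "jog_arm", "kwargs": {"motion": [0,0,0,0,0,0.3,1,0,0,0,0,0,0.3,1,0,0,0,0,0,0,1]}}

```text
time: 17.9
position: [0.5285, 0.2272, 0.0923]
tool_rot: [0.965, -0.263, 0.0, -0.0]
ft_force: [-1.4, 3.4, 5.3]
grip_width: 0.0119
grip_force: 50.0
```

```bash
python3 - <<'E'
from h import *
todo((.5285,.2267,.0923),-32)
print(robot.get_obs()["moment"])
E
```

```text
t 17.9 tcp [0.5285 0.2272 0.0923] psi -30.47 shift/4cm [ 0.01  0.01 -0.  ] turn/4deg [-0.01 -0.    0.38] F [-1.4  3.4  5.3] w 0.0119 q6 2.31
[0.8074024  0.19792579 0.1155924 ]
```

Request:
{"fn": "jog_arm", "kwargs": {"motion": [0,0,0,0,0,0.25,1,0,0,0,0,0,0.25,1,0,0,0,0,0,0,1]}}

```text
time: 18.27
position: [0.5285, 0.2273, 0.0923]
tool_rot: [0.96, -0.279, 0.0, -0.0]
ft_force: [-1.5, 4.0, 5.7]
grip_width: 0.0119
grip_force: 50.0
```

```bash
python3 - <<'E'
from h import *
todo((.5285,.2267,.0923),-32)
print(robot.get_obs()["moment"])
E
```

```text
t 18.275 tcp [0.5285 0.2273 0.0923] psi -32.44 shift/4cm [ 0.01  0.01 -0.  ] turn/4deg [-0.01 -0.   -0.11] F [-1.5  4.   5.7] w 0.0119 q6 2.35
[0.84488158 0.29137536 0.08549949]
```

Request:
{"fn": "jog_arm", "kwargs": {"motion": [0,0,0,0,0,0.25,1,0,0,0,0,0,0.25,1,0,0,0,0,0,0,1]}}

```text
time: 18.65
position: [0.5286, 0.2273, 0.0923]
tool_rot: [0.955, -0.296, 0.0, -0.0]
ft_force: [0.5, 3.5, 5.5]
grip_width: 0.0118
grip_force: 50.0
```

```bash
python3 - <<'E'
from h import *
todo((.5285,.2267,.0923),-32)
print(robot.get_obs()["moment"])
E
```

```text
t 18.65 tcp [0.5286 0.2273 0.0923] psi -34.44 shift/4cm [ 0.01  0.01 -0.  ] turn/4deg [-0.01 -0.01 -0.61] F [0.5 3.5 5.5] w 0.0118 q6 2.38
[0.92167468 0.17658043 0.1700943 ]
```

Request:
{"fn": "jog_arm", "kwargs": {"motion": [0,0,0,0,0,0.25,1,0,0,0,0,0,0.25,1,0,0,0,0,0,0,1]}}

```text
time: 19.02
position: [0.5286, 0.2273, 0.0923]
tool_rot: [0.95, -0.312, 0.0, -0.0]
ft_force: [-1.1, 4.5, 5.0]
grip_width: 0.0112
grip_force: 50.0
```

```bash
python3 - <<'E'
from h import *
todo((.5285,.2267,.0923),-32)
print(robot.get_obs()["moment"])
E
```

```text
t 19.025 tcp [0.5286 0.2273 0.0923] psi -36.41 shift/4cm [ 0.01  0.01 -0.  ] turn/4deg [-0.01 -0.01 -1.1 ] F [-1.1  4.5  5. ] w 0.0112 q6 2.42
[1.03589491 0.12775828 0.29203356]
```

Torque is climbing, so the stop is near. One more push to confirm.

Request:
{"fn": "jog_arm", "kwargs": {"motion": [0,0,0,0,0,0.25,1,0,0,0,0,0,0.25,1,0,0,0,0,0,0,1]}}

```text
time: 19.4
position: [0.5286, 0.2273, 0.0923]
tool_rot: [0.944, -0.329, 0.0, -0.0]
ft_force: [-0.1, 3.8, 5.3]
grip_width: 0.0116
grip_force: 50.1
```

```bash
python3 - <<'E'
from h import *
todo((.5285,.2267,.0923),-32)
print(robot.get_obs()["moment"])
E
```

```text
t 19.4 tcp [0.5286 0.2273 0.0923] psi -38.38 shift/4cm [0.01 0.01 0.  ] turn/4deg [-0.01 -0.01 -1.59] F [-0.1  3.8  5.3] w 0.0116 q6 2.45
[1.07289263 0.15275308 0.47645106]
```

Request:
{"fn": "jog_arm", "kwargs": {"motion": [0,0,0,0,0,0.25,1,0,0,0,0,0,0,1,0,0,0,0,0,0,1]}}

```text
time: 19.77
position: [0.5286, 0.2272, 0.0923]
tool_rot: [0.942, -0.337, 0.0, -0.0]
ft_force: [-0.6, 4.9, 6.2]
grip_width: 0.0113
grip_force: 50.2
```

```bash
python3 - <<'E'
from h import *
todo((.5285,.2267,.0923),-32)
print(robot.get_obs()["moment"])
E
```

```text
t 19.775 tcp [0.5286 0.2272 0.0923] psi -39.35 shift/4cm [ 0.01  0.01 -0.  ] turn/4deg [-0.01 -0.01 -1.84] F [-0.6  4.9  6.2] w 0.0113 q6 2.47
[1.15005096 0.03419937 0.59769475]
```

Firm stop at 0.6 N m. I'll relax the wind-up, release and lift clear.

Request:
{"fn": "jog_arm", "kwargs": {"motion": [0,0,0,0,0,-0.5,1,0,0,0,0,0,-0.5,1,0,0,0,0,0,0,1,0,0,0,0,0,0,0.6,0,0,0,0,0,0,0.4,0,0,0,0,0,0,0.2,0,0,0,0,0,0,0,0,0,0,0,0,0,0], "grip_force": 15}}

```text
time: 20.78
position: [0.5281, 0.2269, 0.092]
tool_rot: [0.953, -0.304, -0.0, 0.0]
ft_force: [-0.9, -1.6, -0.5]
grip_width: 0.0415
grip_force: 0.0
```

```bash
python3 - <<'E'
from h import *
todo((.5285,.2267,.0923),-32)
print(robot.get_obs()["moment"])
E
```

```text
t 20.775 tcp [0.5281 0.2269 0.092 ] psi -35.38 shift/4cm [ 0.01 -0.   -0.01] turn/4deg [ 0.01  0.   -0.85] F [-0.9 -1.6 -0.5] w 0.0415 q6 2.4
[0.06084556 0.05157184 0.0212186 ]
```

Request:
{"fn": "jog_arm", "kwargs": {"motion": [0,0,-0.2,0,0,0,0,0,0,-0.3,0,0,0,0,0,0,-0.5,0,0,0,0,0,0,-0.8,0,0,0,0,0,0,-0.8,0,0,0,0,0,0,-0.8,0,0,0,0,0,0,0,0,0,0,0]}}

```text
time: 21.65
position: [0.5302, 0.2275, 0.2319]
tool_rot: [0.953, -0.304, 0.003, -0.002]
ft_force: [0.2, 0.8, -0.0]
grip_width: 0.0432
grip_force: 0.0
```

Request:
{"fn": "jog_arm", "kwargs": {"motion": [0.7,0.9,0,0,0,0,0,0.7,0.9,0,0,0,0,0,0.7,0.9,0,0,0,0,0,0.7,0.9,0,0,0,0,0,0.7,0.9,0,0,0,0,0,0.7,0.9,0,0,0,0,0,0,0,0,0,0,0,0]}}

```text
time: 22.52
position: [0.54, -0.0493, 0.2275]
tool_rot: [0.952, -0.306, -0.0, 0.0]
ft_force: [-0.2, 0.5, 0.1]
grip_width: 0.0436
grip_force: 0.0
```

```bash
python3 - <<'E'
from h import *
todo((.5285,.2267,.0923),-32)
s=robot.camera("scene");t=robot.camera("top")
cv2.imwrite("pics/s4f.png",s);cv2.imwrite("pics/t4f.png",t)
cv2.imwrite("pics/f.png",np.hstack([cv2.resize(s[130:190,185:245],(400,400),interpolation=cv2.INTER_CUBIC),cv2.resize(t[145:205,145:205],(400,400),interpolation=cv2.INTER_CUBIC)]))
E
```

```text
t 22.525 tcp [ 0.54   -0.0493  0.2275] psi -35.65 shift/4cm [-4.25 -5.44  3.38] turn/4deg [ 0.01  0.01 -0.91] F [-0.2  0.5  0.1] w 0.0436 q6 1.9
```

View pics/f.png

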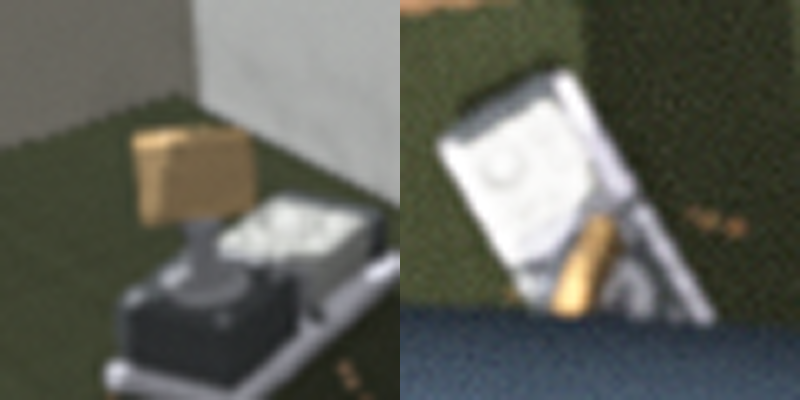

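The key stands upright in the drive with its wing at about scene crop (195,175). It is turned some 45° to the fixture, and the block lies between jaw and end stop. The arm is clear, so I'll hand in.

```bash
python3 -c "
from rig import robot
print(robot.hand_in())"
```

```text
the job is handed in; nothing more can be done
None
```

The key stands home in the drive, turned clockwise to its firm stop with the block between the jaws, and the job was handed in at about 22.6 s of robot time; the hand-in gave no verdict.

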